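Find the thread hand of a gas canister cap and hold the cap off

ROBOT

A 7-joint arm with a two-finger parallel gripper is mounted at the origin on a cart in front of the work surface, level with it; the furniture and walls round the work are solid. World frame = base frame: x ahead of the robot, y to its left, z up, the work surface at z = 0. Lengths are in mm, angles in rad, forces in N, time in s.
With the tool pointing down it reaches from about 425 to 975 mm from the base axis. Payload 16.7 kg.
Tool frame: the origin (TCP) lies between the finger pads; the fingertips stand 25 mm ahead of it and the grasp point (between the pads) lies 6 mm ahead of it (manip.tcp_to_tips is the distance from the TCP to the fingertips, in mm); z points along the fingers, y is the line along which they close (so a half turn about z gives the same grasp; the last joint's range is limited). The gripper opens to 85 mm and grips with 20 to 120 N. Pads are 22 mm wide; open, the fingers measure 114 mm over their backs; the gripper's body (76 mm by 85 mm) begins 54 mm behind the grasp point. The pads swing forward as they close: fully open they stand 13 mm farther back than shut.
Start: joints at [0.97, 0.426, 0.074, 1.606, -0.034, 1.111, -0.067], TCP at [294.66, -607.251, 256.302] pointing down, gripper open.
Joint ranges: [-2.85, 2.85], [-0.5, 2.14], [-1.23, 1.37], [0.21, 2.46], [-1.02, 4.16], [0.16, 2.05], [-2.73, 2.73]. Speed limits (rad/s): [1.89, 1.89, 2.39, 2.39, 3.01, 3.01, 3.01].

INTERFACE

Orientations are given as a unit quaternion [w, x, y, z].
In Python, from rig import observe, capture, calibration, hand_in, manip gives the robot as it stands.
- The arm moves only by the tool arm_command, never from a script. Its argument "targets" is a list of rows, each an object with "hand": the opening, from -1 (shut) to 1 (fully open); "xyz": the shift along the tool's x, y, z in mm, a list of three; "rot": the turn, a rotation vector about the tool's x, y, z in degrees, a list of three. A call has 1 to 10 rows; each row shifts and turns the commanded pose from where the row before left it, along the tool's axes as they then stand; what a row does not reach is not made up. A row lasts 1/8 s, in which the tool goes at most 62.5 mm and 10.7 degrees, less where a joint would pass 70% of its speed; a pose out of reach is approached as far as the arm can. A call is refused whole if a number of a shift passes 62.5 or a number of a turn 10.7, either way. A call with a gripper value outside its range is refused whole. The fingers move at their own pace and stop on an object; "squeeze" is the grip in N (left out, the last holds). Time passes only in rows, so rows that do not move let the fingers close. It gives the time, the measured TCP pose, the force, the opening and the grip force at its end, in the units of the state.
- observe(): the state, without advancing time (a new reading comes with each control period).
- capture(name): name is "side" or "top" or "wrist"; returns the picture (480x640x3 uint8, blue, green, red); there is no depth.
- calibration(name): a dict with "camera_matrix" (3x3 intrinsics, pixels), "k1" (the pictures are not rectified: a ray, as slopes to the right and down, at radius r is drawn at 1 + k1 r^2 times it, then the intrinsics apply), "view" (4x4, takes a point from world to camera coordinates). Camera axes: x right, y down, z forward; pixel columns grow to the right and rows downward; lengths in mm; the calibration is good to about 2 mm. A picture is of the moment at which its call begins: read the wrist's pose just before it. calibration takes no time and is no camera call; for the wrist camera it gives the pose at the moment of the call.
- hand_in(): hands the job in; it is judged then, once.
The state is a dict: "time_s": time; "joint_pos": joint angles; "qd": joint speeds; "joint_efforts": joint torques, N m; "tool_pos": TCP position; "tcp_rot": TCP orientation; "force": force on the tool from outside, world axes, zero at the start; "ft_torque": the same for the moment, N m; "width": finger opening in mm; "gripper_force": force on a finger pad.
Only numpy, scipy, OpenCV 4.12 (cv2) and the standard library are available. Lean on these libraries where they do the work, as an engineer would, in place of code of your own. Each camera call takes 0.05 s, during which the arm holds its last target. There are 200 camera calls.

TASK

The gas canister in the bench stand has to be connected next, so its orange cap must come off, but nobody knows whether its thread is left- or right-hand. Try it to feel which way it loosens, without forcing it hard against its stop, unscrew it that way about a sixth of a turn, lift it straight off and finish while still holding it, upright and still, roughly 8 cm above the place where it sat. Leave the tools lying round about alone.

Things in the scene. Friction and masses are not known exactly. Their poses are not given: they have to be found in the camera images.
- canister: blue gas canister with a white band, 72 mm across, upright in a bolted-down bench stand (130x130x12 mm plate, dark collar 84 mm across up to 42 mm); cannot move. Its shoulder narrows from 36 mm radius at height 100 mm to 18.5 mm at 126 mm; brass neck above, top at 158 mm, under the cap. Origin: centre of the plate's underside, on the bench; z up along the canister's axis.
- cap: orange cap screwed on the canister's neck: 16-sided, 47 mm across flats, 34 mm high, about 120 g, a white stripe on top along its x axis. Origin: centre of its open lower rim; z up. Screwed on, its rim is 136 mm and its top 170 mm above the bench. Left- or right-hand thread at random, nothing shows which. Wrong way: hard stop after about 0.1 rad; over 1.5 Nm there would harm the thread.
- cap_seat (a point): fixed point on the canister's axis, 136 mm above the bench: the cap's origin while screwed on; z up. Turned the loosening way the cap runs easily (under 0.3 Nm), climbs 3 mm per 60 degrees, is free to lift straight up from 45 degrees on and meets a hard stop at about 70, so turn it 60. Before that it lifts only about 1 mm. It stays where it is let go.
- tape_measure: yellow and black tape measure, 40x75x68 mm, lying loose on the bench; a bystander to be left alone. Origin: centre of its underside.
- pliers_red: pliers with red handles, 32x175x14 mm, lying loose on the bench; a bystander to be left alone. Origin: centre of its underside.
- hex_keys: folding hex key set in an orange holder, 19x101x26 mm, lying loose on the bench; a bystander to be left alone. Origin: centre of its underside.
- marker: red and white marker pen, 17x135x16 mm, lying loose on the bench; a bystander to be left alone. Origin: centre of its underside.
- sanding_block: brown sanding block, 62x112x31 mm, lying loose on the bench; a bystander to be left alone. Origin: centre of its underside.
- adjustable_spanner: steel adjustable spanner, 44x207x11 mm, lying loose on the bench; a bystander to be left alone. Origin: centre of its underside.
Things that resemble listed ones, but are neither listed nor needed, are in the scene too. Several things have the shape of the cap; the one meant has the colours described above.

How it is judged (in metres and radians):
On the way:
1. the cap is unscrewed: turned at least 0.6 rad on the neck, while still down on it (angle between the x axis of cap and the x axis of canister, either way round above 0.6 rad and z of cap in the frame of cap_seat below 0.02 m and horizontal distance between cap and cap_seat below 0.006 m), for 0.05 s.
At the end, for the whole second after the job is handed in: The fingers hold the cap (over 2 N) at least 50 mm above its seat and within 100 mm of the canister's axis sideways, no more than 0.5 rad from upright, still (under 0.04 m/s) and not touching the canister (z of cap in the frame of cap_seat above 0.05 m and horizontal distance between cap and cap_seat below 0.1 m and angle between cap's own z axis and vertical below 0.5 rad and linear speed of cap below 0.04 m/s and contact force between the fingers and cap above 2 N and contact force between cap and canister below 0.1 N); the arm keeps its last pose, push and grip.
It fails at once if the cap is forced: over 150 N between cap and canister (contact force between cap and canister above 150 N).
It fails at once if a bystander is pushed more than 30 mm (distance of any of tape_measure, pliers_red, hex_keys, marker, sanding_block, adjustable_spanner from where it was at the start of the episode above 0.03 m).
It also fails if it takes over 38 s, if anything falls off the work surface, if the arm or the gripper's body presses on something with over 40 N, if the wrist force passes 120 N, or if a joint passes its speed limit or range.

## Working session

There is one attempt and no reset: what is moved stays moved. The work goes in short steps, Python scripts to look and compute and a tool call to move; the robot and the scene stay as the last step left them, time stands still between calls to the robot, and variables do not carry over. Pictures are saved under pics/ and viewed, at most 10 in all, crops included, and the job is handed in when it is done.

Besides the shell and the picture viewer there is one more tool, called by a JSON object that holds its "api" and its "payload". arm_command: Moves the arm, as the interface text tells. Its arguments: {"type":"object","properties":{"targets":{"type":"array"},"squeeze":{"type":"number"}},"required":["targets"]}

```bash
mkdir -p pics; ls; python3 - <<'E'
from rig import *
import cv2,json
s=observe();print(s)
for n in("side","top"):
    cv2.imwrite(f"pics/{n}0.png",capture(n))
    c=calibration(n);print(n,c)
E
```

```text
pics
{'time_s': 0.0, 'joint_pos': array([ 0.96952761,  0.42673375,  0.07388038,  1.60660238, -0.03412294,
        1.1107963 , -0.06708075]), 'qd': array([-0.00167664, -0.00038177,  0.00045714,  0.00134846,  0.00025963,
       -0.00052413,  0.00093531]), 'joint_efforts': array([ 1.19637381e-03, -9.49828005e+01,  3.76099035e+00, -4.63501382e+01,
        1.91642123e-02,  1.01079841e-02,  2.23983068e-05]), 'tool_pos': array([ 294.47954098, -606.96367234,  255.61232444]), 'tcp_rot': array([-6.12321593e-04,  9.74601743e-01,  2.23944265e-01, -1.85021337e-04]), 'force': array([ 0.45707168, -0.36531193, -0.32887001]), 'ft_torque': array([ 0.03411451, -0.02408382,  0.04495163]), 'gripper_force': 0.0, 'width': 85.23771841248433}
side {'camera_matrix': array([[569.67505897,   0.        , 331.68211262],
       [  0.        , 569.67505897, 239.47466788],
       [  0.        ,   0.        ,   1.        ]]), 'k1': -0.020532756157841777, 'view': array([[-8.61016287e-01, -5.08398425e-01,  1.34905340e-02,
         5.14431830e+02],
       [-2.60923176e-01,  4.18815903e-01, -8.69777176e-01,
         2.14085920e+02],
       [ 4.36543297e-01, -7.52412308e-01, -4.93260245e-01,
         1.08015211e+03],
       [ 0.00000000e+00,  0.00000000e+00,  0.00000000e+00,
         1.00000000e+00]])}
top {'camera_matrix': array([[491.08307642,   0.        , 323.94861044],
       [  0.        , 491.08307642, 240.55148532],
       [  0.        ,   0.        ,   1.        ]]), 'k1': 0.03292807663480295, 'view': array([[ 1.78964697e-02, -9.99836373e-01, -2.63510165e-03,
         4.25362201e+01],
       [-9.97116617e-01, -1.76532787e-02, -7.38025379e-02,
         5.47612568e+02],
       [ 7.37439436e-02,  3.94830852e-03, -9.97269393e-01,
         1.33217265e+03],
       [ 0.00000000e+00,  0.00000000e+00,  0.00000000e+00,
         1.00000000e+00]])}
```

View pics/side0.png

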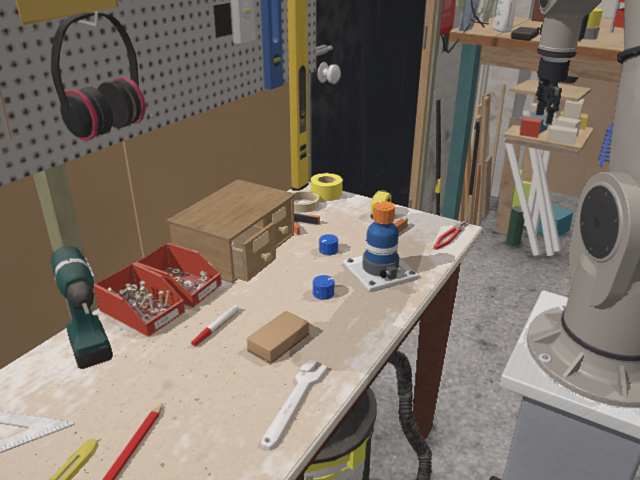

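View pics/top0.png

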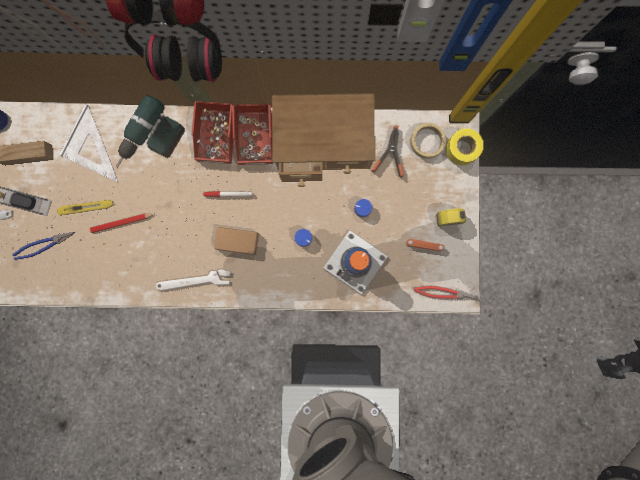

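The side view shows the orange cap at about (383,212) on the blue canister. The top view shows it at (360,261). The cap-shaped candidates in the top view are orange (360,261), blue (304,238) and blue (363,208). Only the first is orange and sits on the canister. I'll measure it and confirm in a crop.

```bash
cat > h.py <<'E'
from rig import *
import cv2,numpy as np
def ray(n,uv,c=None):
    c=c or calibration(n);K=c["camera_matrix"];V=c["view"]
    p=cv2.undistortPoints(np.array([[uv]],float),K,np.array([c["k1"],0,0,0,0]))[0,0]
    R=V[:3,:3];return -R.T@V[:3,3],R.T@np.array([p[0],p[1],1])
def onz(n,uv,z,c=None):
    o,d=ray(n,uv,c);return o+d*(z-o[2])/d[2]
def mask(im,lo,hi,roi):
    m=cv2.inRange(cv2.cvtColor(im,cv2.COLOR_BGR2HSV),lo,hi);k=np.zeros_like(m);x,y,X,Y=roi;k[y:Y,x:X]=m[y:Y,x:X];return k
def proj(n,p):
    c=calibration(n);q=c["view"][:3,:3]@p+c["view"][:3,3]
    r=q[:2]/q[2];return c["camera_matrix"][:2,:2]@(r*(1+c["k1"]*(r@r)))+c["camera_matrix"][:2,2]
E
python3 - <<'E'
from h import *
for n,roi in(("top",(335,235,385,285)),("side",(360,190,408,232))):
    im=cv2.imread(f"pics/{n}0.png");m=mask(im,(5,130,120),(18,255,255),roi)
    ct=max(cv2.findContours(m,0,1)[0],key=cv2.contourArea);(u,v),r=cv2.minEnclosingCircle(ct);b=cv2.boundingRect(ct)
    print(n,u,v,r,b,[onz(n,(u,v),z).round(1) for z in(153,165,170)])
im=cv2.imread("pics/top0.png")[220:300,320:400]; im2=cv2.imread("pics/side0.png")[180:290,335:425]
a=cv2.resize(im,(400,400),interpolation=2);b=cv2.resize(im2,(327,400),interpolation=2)
cv2.imwrite("pics/crop1.png",np.hstack([a,b]))
E
```

```text
top 359.0 260.0 9.486932754516602 (350, 251, 19, 19) [array([490.2, -35.8, 153. ]), array([489.8, -35. , 165. ]), array([489.6, -34.7, 170. ])]
side 383.4827575683594 211.60345458984375 12.829649925231934 (373, 201, 22, 23) [array([488.7, -34.3, 153. ]), array([478.8, -12.4, 165. ]), array([474.7,  -3.3, 170. ])]
```

View pics/crop1.png

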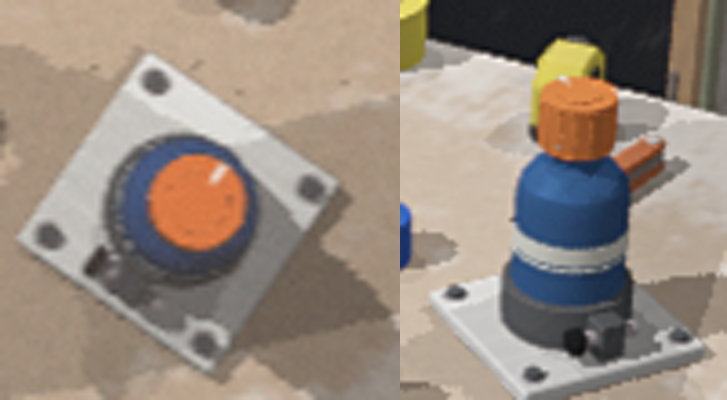

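The crop confirms it: the orange cap with its white stripe tick sits on the blue, white-banded canister. It is at about (489,-35). I'll move above it.

{"api": "arm_command", "payload": {"targets": [{"hand":1,"xyz":[28,-28,-5],"rot":[0,0,0]},{"hand":1,"xyz":[28,-28,-5],"rot":[0,0,0]},{"hand":1,"xyz":[28,-28,-5],"rot":[0,0,0]},{"hand":1,"xyz":[28,-28,-5],"rot":[0,0,0]},{"hand":1,"xyz":[28,-28,-5],"rot":[0,0,0]},{"hand":1,"xyz":[28,-29,-5],"rot":[0,0,0]},{"hand":1,"xyz":[28,-29,-5],"rot":[0,0,0]},{"hand":1,"xyz":[28,-29,-5],"rot":[0,0,0]}]}}

```text
time_s: 1.1
tool_pos: [397.2, -303.9, 296.3]
tcp_rot: [-0.0, 0.975, 0.224, -0.0]
force: [0.2, -0.2, 0.0]
width: 85.6
gripper_force: 0.0
```

{"api": "arm_command", "payload": {"targets": [{"hand":1,"xyz":[28,-29,0],"rot":[0,0,0]},{"hand":1,"xyz":[28,-29,0],"rot":[0,0,0]},{"hand":1,"xyz":[28,-29,0],"rot":[0,0,0]},{"hand":1,"xyz":[28,-29,0],"rot":[0,0,0]},{"hand":1,"xyz":[28,-29,0],"rot":[0,0,0]},{"hand":1,"xyz":[28,-29,0],"rot":[0,0,0]},{"hand":1,"xyz":[28,-29,0],"rot":[0,0,0]},{"hand":1,"xyz":[0,0,0],"rot":[0,0,0]},{"hand":1,"xyz":[0,0,0],"rot":[0,0,0]}]}}

```text
time_s: 2.22
tool_pos: [484.5, -37.5, 296.1]
tcp_rot: [-0.0, 0.975, 0.224, -0.0]
force: [0.1, -0.3, 0.4]
width: 85.4
gripper_force: 0.0
```

```bash
python3 - <<'E'
from h import *
s=observe();print(s["tool_pos"],s["tcp_rot"],s["joint_pos"])
c=calibration("wrist");im=capture("wrist");cv2.imwrite("pics/w0.png",im)
V=c["view"];print((-V[:3,:3].T@V[:3,3]).round(1))
E
```

```text
[484.53695426 -37.51743195 296.08206779] [-5.37067341e-07  9.74611622e-01  2.23901960e-01 -3.14290878e-04] [ 0.27246938  0.09702101 -0.34839532  1.95106084  0.0372168   1.10020824
 -1.21048116]
[556.7  -3.  413.8]
```

View pics/w0.png

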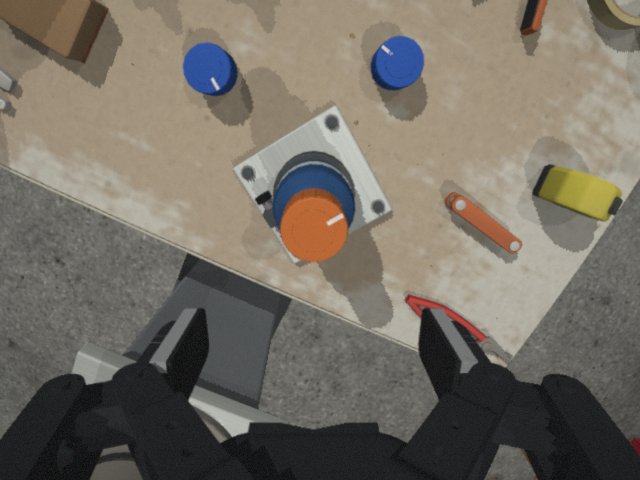

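The wrist view shows the cap top at about (314,228) with its stripe toward (336,219). The blue look-alikes are at (210,68) and (398,62). I'll measure the cap centre and stripe angle.

```bash
cat > meas.py <<'E'
from h import *
def meas(im,c,z,roi):
    m=mask(im,(3,130,90),(20,255,255),roi)
    ct=max(cv2.findContours(cv2.morphologyEx(m,cv2.MORPH_CLOSE,np.ones((9,9))),0,1)[0],key=cv2.contourArea)[:,0]
    P=np.array([onz("wrist",p,z,c)[:2] for p in ct]);V=c["view"];cam=(-V[:3,:3].T@V[:3,3])[:2]
    ctr=P.mean(0)
    for _ in range(10):
        d=(ctr-cam)/np.linalg.norm(ctr-cam);Q=P[(P-ctr)@d>3]
        A=np.c_[2*Q,np.ones(len(Q))];x=np.linalg.lstsq(A,(Q**2).sum(1),rcond=None)[0];ctr=x[:2]
    r=np.sqrt(x[2]+ctr@ctr)
    hsv=cv2.cvtColor(im,cv2.COLOR_BGR2HSV);w=cv2.inRange(hsv,(0,0,150),(179,110,255));k=np.zeros_like(w)
    cv2.fillPoly(k,[cv2.convexHull(ct)],255);k=cv2.erode(k,np.ones((3,3)));w&=k
    ys,xs=np.nonzero(w);S=np.array([onz("wrist",(a,b),z,c)[:2] for a,b in zip(xs,ys)]);S=S[np.linalg.norm(S-ctr,axis=1)<21]
    e=np.linalg.svd(S-S.mean(0))[2][0];v=S.mean(0)-ctr;e*=np.sign(e@v)
    print("ctr",ctr.round(1),"r",r.round(1),"stripe n",len(S),"axis",np.degrees(np.arctan2(e[1],e[0])).round(1),"centroid dir",np.degrees(np.arctan2(v[1],v[0])).round(1))
    res=np.linalg.norm(Q-ctr,axis=1)-r;a=np.arctan2(*(Q-ctr)[:,::-1].T);h=np.mean(res*np.exp(-16j*a))*2
    print("16-harm amp",abs(h).round(2),"vertex angle",(np.degrees(np.angle(h))/-16).round(1),"(sign neg)",(np.degrees(np.angle(np.conj(h)))/16).round(1))
    return ctr
E
python3 - <<'E'
from meas import *
s=observe();meas(cv2.imread("pics/w0.png"),calibration("wrist"),170,(260,170,370,280))
w,x,y,z=s["tcp_rot"];print(np.degrees(2*np.arctan2(y,x)))
E
```

```text
ctr [492. -35.] r 22.6 stripe n 86 axis -33.6 centroid dir -35.8
16-harm amp 0.08 vertex angle -2.3 (sign neg) -2.3
25.83245282054111
```

{"api": "arm_command", "payload": {"targets": [{"hand":1,"xyz":[0,0,8],"rot":[0,0,-9.7]},{"hand":1,"xyz":[0,0,12],"rot":[0,0,-9.7]},{"hand":1,"xyz":[0,0,12],"rot":[0,0,-9.8]},{"hand":1,"xyz":[5.8,3.9,12],"rot":[0,0,0]},{"hand":1,"xyz":[0,0,12],"rot":[0,0,0]},{"hand":1,"xyz":[0,0,0],"rot":[0,0,0]},{"hand":1,"xyz":[0,0,0],"rot":[0,0,0]}]}}

```text
time_s: 3.15
tool_pos: [491.4, -34.5, 240.6]
tcp_rot: [-0.0, 0.887, 0.462, 0.0]
force: [0.9, -0.2, -0.0]
width: 85.4
gripper_force: 0.0
```

```bash
python3 - <<'E'
from meas import *
s=observe();c=calibration("wrist");im=capture("wrist");cv2.imwrite("pics/w1.png",im)
print(s["tool_pos"],s["joint_pos"][6]);w,x,y,z=s["tcp_rot"];print(np.degrees(2*np.arctan2(y,x)))
p=proj("wrist",np.array([491,-35,170.]));print(p);u,v=p.astype(int)
try: meas(im,c,170,(u-75,v-75,u+75,v+75))
except Exception as e: print(e)
cv2.imwrite("pics/w1c.png",cv2.resize(im[max(0,v-75):v+75,u-75:u+75],None,fx=4,fy=4,interpolation=2))
E
```

```text
[491.44713537 -34.53194844 240.55823275] -0.7442346556749964
55.013795186684085
[311.59470283 273.23110291]
ctr [491.7 -34.5] r 22.5 stripe n 124 axis -33.7 centroid dir -36.0
16-harm amp 0.12 vertex angle -4.7 (sign neg) -4.7
```

View pics/w1c.png

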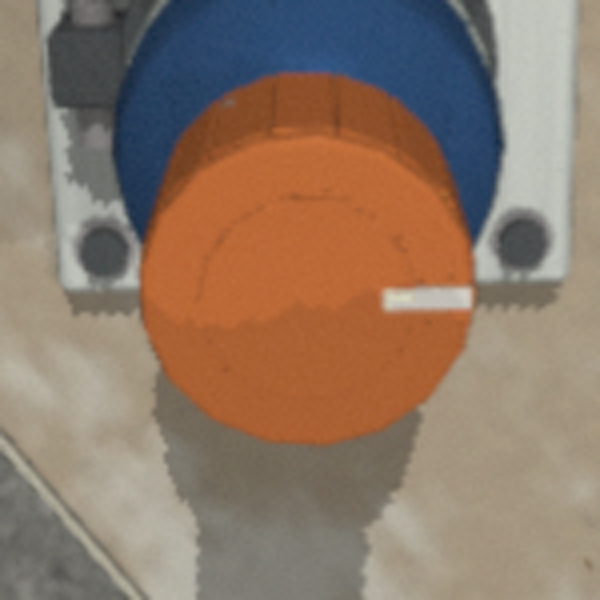

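The cap is centred at (491.5,-34.5). The stripe is along the closing axis and the flats face the pads. I'll descend and grip gently.

{"api": "arm_command", "payload": {"targets": [{"hand":1,"xyz":[0,0,14],"rot":[0,0,0]},{"hand":1,"xyz":[0,0,14],"rot":[0,0,0]},{"hand":1,"xyz":[0,0,14],"rot":[0,0,0]},{"hand":1,"xyz":[0,0,14],"rot":[0,0,0]},{"hand":1,"xyz":[0,0,14],"rot":[0,0,0]},{"hand":1,"xyz":[0,0,12],"rot":[0,0,0]},{"hand":1,"xyz":[0,0,0],"rot":[0,0,0]}]}}

```text
time_s: 4.08
tool_pos: [490.9, -34.5, 157.4]
tcp_rot: [-0.0, 0.887, 0.462, -0.001]
force: [0.1, -0.4, -0.1]
width: 85.4
gripper_force: 0.0
```

{"api": "arm_command", "payload": {"targets": [{"hand":0.4,"xyz":[0,0,0],"rot":[0,0,0]},{"hand":0.2,"xyz":[0,0,0],"rot":[0,0,0]},{"hand":-0.2,"xyz":[0,0,0],"rot":[0,0,0]},{"hand":-1,"xyz":[0,0,0],"rot":[0,0,0]},{"hand":-1,"xyz":[0,0,0],"rot":[0,0,0]},{"hand":-1,"xyz":[0,0,0],"rot":[0,0,0]}], "squeeze": 40}}

```text
time_s: 4.82
tool_pos: [491.8, -34.6, 158.9]
tcp_rot: [0.0, 0.887, 0.462, 0.0]
force: [-0.0, -0.7, 5.8]
width: 46.5
gripper_force: 40.2
```

```bash
cat > st.py <<'E'
from h import *
s=observe();w,x,y,z=s["tcp_rot"];print(s["time_s"],s["tool_pos"].round(2),"yaw",np.degrees(2*np.arctan2(y,x)).round(2),"F",s["force"].round(1),"M",s["ft_torque"].round(2),s["width"].round(1),s["gripper_force"],"q7",s["joint_pos"][6].round(3),s["joint_efforts"][6].round(3))
E
python3 st.py
```

```text
Traceback (most recent call last):
  File "st.py", line 2, in <module>
    s=observe();w,x,y,z=s["tcp_rot"];print(s["time_s"],s["tool_pos"].round(2),"yaw",np.degrees(2*np.arctan2(y,x)).round(2),"F",s["force"].round(1),"M",s["ft_torque"].round(2),s["width"].round(1),s["gripper_force"],"q7",s["joint_pos"][6].round(3),s["joint_efforts"][6].round(3))
                                                                                                                                                                               ^^^^^^^^^^^^^^^^
AttributeError: 'float' object has no attribute 'round'
```

```bash
sed -i 's/s\["width"\].round(1)/s["width"]/' st.py; python3 st.py
```

```text
4.825 [491.78 -34.61 158.91] yaw 55.08 F [-0.  -0.7  5.8] M [-0.12  0.1  -0.02] 46.52154591051797 40.19089441324468 q7 -0.801 0.007
```

{"api": "arm_command", "payload": {"targets": [{"hand":-1,"xyz":[0,0,0],"rot":[0,0,2]},{"hand":-1,"xyz":[0,0,0],"rot":[0,0,2]},{"hand":-1,"xyz":[0,0,0],"rot":[0,0,2]},{"hand":-1,"xyz":[0,0,0],"rot":[0,0,0]}]}}

```text
time_s: 5.32
tool_pos: [491.7, -34.4, 159.0]
tcp_rot: [0.0, 0.91, 0.415, 0.0]
force: [-1.5, 0.5, 10.0]
width: 46.3
gripper_force: 40.6
```

```bash
python3 st.py
```

```text
5.325 [491.73 -34.44 159.  ] yaw 49.05 F [-1.5  0.5 10. ] M [0.01 0.43 0.01] 46.25809092903894 40.58963843359379 q7 -0.9 -0.509
```

Effort on joint 7 rose to 0.5 Nm after 6°. I'll try the other way for comparison.

{"api": "arm_command", "payload": {"targets": [{"hand":-1,"xyz":[0,0,0],"rot":[0,0,-3]},{"hand":-1,"xyz":[0,0,0],"rot":[0,0,-3]},{"hand":-1,"xyz":[0,0,0],"rot":[0,0,0]}]}}

```text
time_s: 5.7
tool_pos: [491.8, -34.4, 158.9]
tcp_rot: [0.0, 0.886, 0.463, 0.001]
force: [0.7, -0.1, 5.7]
width: 46.5
gripper_force: 40.2
```

```bash
python3 st.py
```

```text
5.7 [491.83 -34.38 158.87] yaw 55.14 F [ 0.7 -0.1  5.7] M [0.16 0.   0.1 ] 46.4936140183105 40.2498587158334 q7 -0.8 0.685
```

{"api": "arm_command", "payload": {"targets": [{"hand":-1,"xyz":[0,0,0],"rot":[0,0,-3]},{"hand":-1,"xyz":[0,0,0],"rot":[0,0,-3]},{"hand":-1,"xyz":[0,0,0],"rot":[0,0,0]}]}}

```text
time_s: 6.08
tool_pos: [491.5, -34.1, 158.9]
tcp_rot: [-0.0, 0.861, 0.508, 0.0]
force: [-3.9, 2.9, 10.3]
width: 46.5
gripper_force: 40.7
```

```bash
python3 st.py
```

```text
6.075 [491.48 -34.11 158.94] yaw 61.12 F [-3.9  2.9 10.3] M [ 0.64  0.74 -0.28] 46.47581816892233 40.73186923415051 q7 -0.703 0.984
```

{"api": "arm_command", "payload": {"targets": [{"hand":-1,"xyz":[0,0,0],"rot":[0,0,-2]},{"hand":-1,"xyz":[0,0,0],"rot":[0,0,0]}]}}

```text
time_s: 6.32
tool_pos: [491.4, -34.1, 159.0]
tcp_rot: [-0.0, 0.852, 0.523, 0.0]
force: [-4.5, 3.8, 12.5]
width: 46.5
gripper_force: 40.8
```

```bash
python3 st.py; python3 - <<'E'
from h import *
im=capture("wrist");cv2.imwrite("pics/w2.png",im)
print(proj("wrist",np.array([491.5,-34.5,170.])))
E
```

```text
6.325 [491.4  -34.11 158.96] yaw 63.07 F [-4.5  3.8 12.5] M [ 0.65  0.98 -0.66] 46.49428430350034 40.838172051880974 q7 -0.671 1.141
[311.59447355 365.29911776]
```

View pics/w2.png

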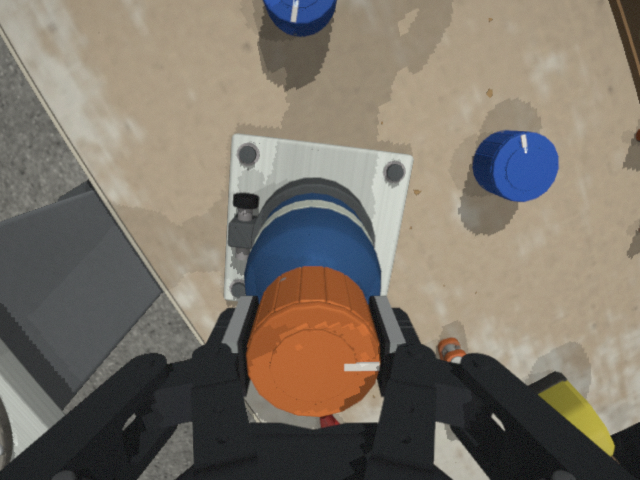

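The wrist view shows the cap gripped, with the stripe at (362,367) turning along with the tool. The moment about z rises stiffly in this direction, from -0.28 to -0.66 Nm, so this is the stop. The other way showed about 0. I'll reverse and check.

{"api": "arm_command", "payload": {"targets": [{"hand":-1,"xyz":[0,0,0],"rot":[0,0,4]},{"hand":-1,"xyz":[0,0,0],"rot":[0,0,4]},{"hand":-1,"xyz":[0,0,-0.2],"rot":[0,0,4]},{"hand":-1,"xyz":[0,0,-0.2],"rot":[0,0,4]},{"hand":-1,"xyz":[0,0,-0.1],"rot":[0,0,2]},{"hand":-1,"xyz":[0,0,0],"rot":[0,0,0]}]}}

```text
time_s: 7.12
tool_pos: [491.6, -34.4, 159.3]
tcp_rot: [0.0, 0.924, 0.383, 0.0]
force: [-0.9, 0.2, 6.5]
width: 46.7
gripper_force: 40.2
```

```bash
python3 st.py
```

```text
7.125 [491.61 -34.42 159.27] yaw 45.06 F [-0.9  0.2  6.5] M [0.04 0.24 0.  ] 46.661020508748386 40.21718755597249 q7 -0.964 -0.513
```

It runs free at +10°, past the 0.1 rad stop, with zero moment. I'll continue to 60°.

{"api": "arm_command", "payload": {"targets": [{"hand":-1,"xyz":[0,0,-0.3],"rot":[0,0,5]},{"hand":-1,"xyz":[0,0,-0.2],"rot":[0,0,5]},{"hand":-1,"xyz":[0,0,-0.3],"rot":[0,0,5]},{"hand":-1,"xyz":[0,0,-0.2],"rot":[0,0,5]},{"hand":-1,"xyz":[0,0,-0.3],"rot":[0,0,5]},{"hand":-1,"xyz":[0,0,0],"rot":[0,0,0]}]}}

```text
time_s: 7.88
tool_pos: [491.7, -34.4, 160.5]
tcp_rot: [0.0, 0.985, 0.174, 0.0]
force: [0.3, -0.4, 6.4]
width: 46.4
gripper_force: 40.4
```

```bash
python3 st.py
```

```text
7.875 [491.67 -34.43 160.53] yaw 20.1 F [ 0.3 -0.4  6.4] M [-0.08  0.05 -0.01] 46.39447783965607 40.35454958793707 q7 -1.372 -1.459
```

{"api": "arm_command", "payload": {"targets": [{"hand":-1,"xyz":[0,0,-0.3],"rot":[0,0,5]},{"hand":-1,"xyz":[0,0,-0.2],"rot":[0,0,5]},{"hand":-1,"xyz":[0,0,-0.3],"rot":[0,0,5]},{"hand":-1,"xyz":[0,0,-0.2],"rot":[0,0,5]},{"hand":-1,"xyz":[0,0,-0.3],"rot":[0,0,5]},{"hand":-1,"xyz":[0,0,0],"rot":[0,0,0]}]}}

```text
time_s: 8.62
tool_pos: [491.5, -34.5, 161.6]
tcp_rot: [0.0, 0.999, -0.042, 0.0]
force: [-0.1, -0.7, 4.6]
width: 46.4
gripper_force: 40.8
```

```bash
python3 st.py; python3 - <<'E'
from h import *
im=capture("wrist");cv2.imwrite("pics/w3.png",im)
E
```

```text
8.625 [491.49 -34.46 161.63] yaw -4.8 F [-0.1 -0.7  4.6] M [-0.16 -0.07 -0.01] 46.37505859310827 40.75695432678913 q7 -1.781 -1.502
```

View pics/w3.png

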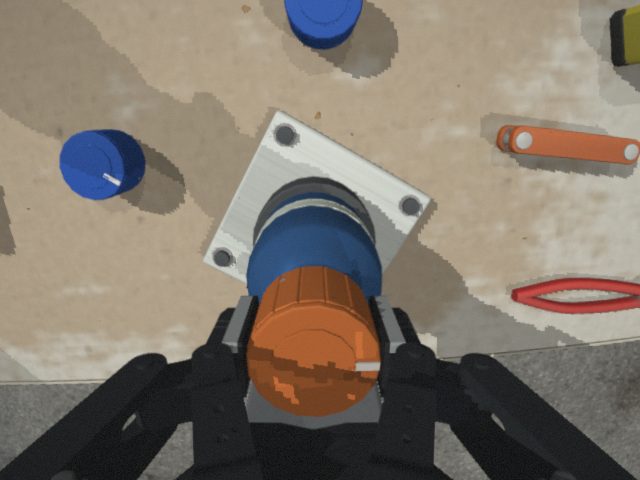

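The plate has turned about 60° in the view, while the stripe at (367,366) is unchanged between the pads, so the cap turned with the fingers. Now I'll lift it, gently at first.

{"api": "arm_command", "payload": {"targets": [{"hand":-1,"xyz":[0,0,-1],"rot":[0,0,0]},{"hand":-1,"xyz":[0,0,-2],"rot":[0,0,0]},{"hand":-1,"xyz":[0,0,-3],"rot":[0,0,0]},{"hand":-1,"xyz":[0,0,0],"rot":[0,0,0]}]}}

```text
time_s: 9.18
tool_pos: [491.4, -34.5, 167.7]
tcp_rot: [-0.0, 0.999, -0.043, 0.0]
force: [-0.4, -0.5, -1.3]
width: 46.1
gripper_force: 41.1
```

```bash
python3 st.py
```

```text
9.175 [491.44 -34.54 167.69] yaw -4.91 F [-0.4 -0.5 -1.3] M [ 0.01 -0.   -0.02] 46.07932875710356 41.06456050867564 q7 -1.78 0.041
```

It is free: the force is now just the cap's weight. I'll lift it the rest of the way.

{"api": "arm_command", "payload": {"targets": [{"hand":-1,"xyz":[0,0,-6],"rot":[0,0,0]},{"hand":-1,"xyz":[0,0,-10],"rot":[0,0,0]},{"hand":-1,"xyz":[0,0,-12],"rot":[0,0,0]},{"hand":-1,"xyz":[0,0,-12],"rot":[0,0,0]},{"hand":-1,"xyz":[0,0,-12],"rot":[0,0,0]},{"hand":-1,"xyz":[0,0,-10],"rot":[0,0,0]},{"hand":-1,"xyz":[0,0,-8],"rot":[0,0,0]},{"hand":-1,"xyz":[0,0,-4],"rot":[0,0,0]},{"hand":-1,"xyz":[0,0,0],"rot":[0,0,0]},{"hand":-1,"xyz":[0,0,0],"rot":[0,0,0]}]}}

```text
time_s: 10.42
tool_pos: [491.2, -34.5, 241.1]
tcp_rot: [-0.0, 0.999, -0.043, -0.0]
force: [0.5, 0.4, -1.3]
width: 46.5
gripper_force: 41.1
```

```bash
python3 st.py; python3 - <<'E'
from h import *
cv2.imwrite("pics/s9.png",cv2.resize(capture("side")[100:300,280:480],(600,600)))
E
```

```text
10.425 [491.17 -34.52 241.14] yaw -4.92 F [ 0.5  0.4 -1.3] M [-0.03 -0.01 -0.02] 46.478429387814494 41.13368509497377 q7 -1.753 0.002
```

View pics/s9.png

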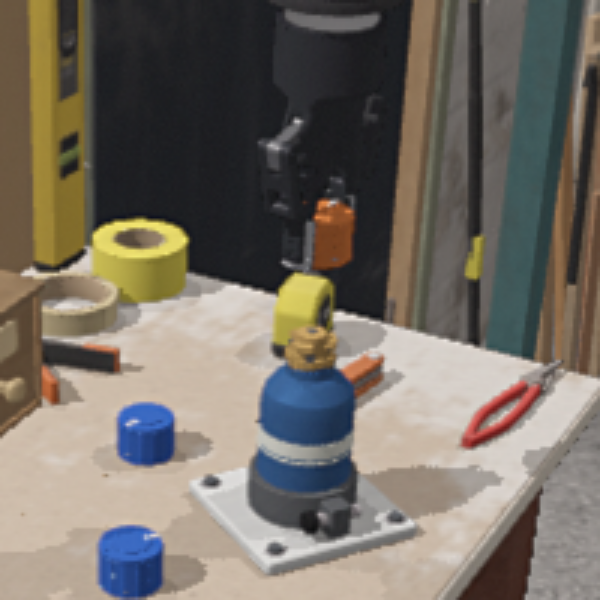

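The cap, at crop pixel (333,233), is held upright well above the bare brass neck at (311,347). Handing in.

```bash
python3 -c "from rig import hand_in;print(hand_in())"
```

```text
the job is handed in; nothing more can be done
None
```

The orange cap loosened clockwise seen from above, so the thread is left-hand; I turned it 60°, lifted it off and handed in (no verdict was returned) with it held upright and still about 8 cm above its seat, tools untouched.

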